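# Transfer a row of sample tubes in reverse order

### The arm

A 6-joint arm with a two-finger parallel gripper is mounted at the origin on a cart in front of the work surface, level with it; the furniture and walls round the work are solid. World frame = base frame: x ahead of the robot, y to its left, z up, the work surface at z = 0. Lengths are in m, angles in rad, forces in N, time in s.
With the tool pointing down it reaches from about 0.25 to 0.725 m from the base axis. Payload 4 kg.
Tool frame: the origin (TCP) lies on the centre line of the jaws, within the pads' length; the fingertips stand ahead of it and the grasp point (between the pads) lies 3 mm ahead of it (bot.tcp_to_tips is the z of the fingertips in the tool frame, in m); z points along the fingers, y is the line along which they close (so a half turn about z gives the same grasp; the last joint's range is limited). The gripper opens to 85 mm and grips with 20 to 120 N. Pads are 22 mm wide; open, the fingers measure 114 mm over their backs; the gripper's body (76 mm by 85 mm) begins 54 mm behind the grasp point. The pads swing forward as they close: fully open they stand 13 mm farther back than shut.
Start: joints at [1.31, 0.241, 0.005, 1.335, 0, 1.571], TCP at [0.129, 0.483, 0.253] pointing down, gripper open.
Joint ranges: [-2.72, 2.72], [-1.05, 1.87], [-1.09, 1.28], [-1.99, 2.15], [-1.42, 1.44], [-3.14, 3.14]. Speed limits (rad/s): [2.79, 2.79, 3.14, 3.14, 3.14, 3.14].

### API

Orientations are given as a unit quaternion [x, y, z, w].
In Python, from workcell import telemetry, camera, camera_params, ticket, boxes_of, cut_out, spot_point, bot gives the robot as it stands.
- The arm moves only by the shell command python3 -m creep 'ROWS'. ROWS is text: rows parted by semicolons, each of 5 numbers parted by spaces: the opening, from 0 (shut) to 1 (fully open), then the shift along the tool's x, y, z in units of 150 mm (1.0 is 150 mm), then the turn about the tool's z in units of 180 degrees (1.0 is 180 degrees). In form: claw x y z turn; .... A call has 1 to 12 rows; each row is the pose to reach, as a shift and turn from the pose commanded when the call began, along the tool's axes at that moment, turning the shorter way round; what a row does not reach only later rows make up. A row lasts 1/8 s, in which the tool goes at most 62.5 mm and 10.7 degrees, less where a joint would pass 70% of its speed; a pose out of reach is approached as far as the arm can. A call with a number of a shift or a turn outside -1 to 1 is refused whole. A call with a gripper value outside its range is refused whole. The fingers move at their own pace and stop on an object; the grip force is fixed at half the most. Time passes only in rows, so rows that repeat a pose let the fingers close. It gives the time, the measured TCP pose, the force, the opening and the grip force at its end, in the units of the state.
- telemetry.get_obs(): the state, without advancing time (a new reading comes with each control period).
- camera(name): name is "scene" or "top"; returns the picture (400x640x3 uint8, red, green, blue); there is no depth.
- camera_params(name): a dict with "camera_matrix" (3x3 intrinsics, pixels), "eye" and "attitude" of the camera in the world. Camera axes: x right, y down, z forward; pixel columns grow to the right and rows downward; lengths in m; the calibration is good to about 2 mm. A picture is of the moment at which its call begins. camera_params takes no time and is no camera call.
- ticket.job_done(): hands the job in; it is judged then, once.
Trained networks look in the newest picture that a camera, given by its name, has taken for a name from the list of things; names that differ only in an ending like _2 or _b are one class to them, and where a whole thing is asked for, a point or a joint stands for the part that bears it (a point fixed in the world has none). Each returns a list of dicts, best first, with "conf" (0 to 1); they miss things now and then, are a little off and sometimes report something else, mostly with a low value. They report only what shows in the picture. A call takes as long as a camera call. They do not tell look-alikes from the thing itself.
- boxes_of(thing, camera): "at" ([x, y, z] in m, in world coordinates, good to about 4 mm: the middle of the surface that is visible of it).
- cut_out(thing, camera): "pixels" (400x640 bool, what is visible of it).
- spot_point(thing, camera): "at" ([x, y, z] in m, in world coordinates, good to about 4 mm: a listed point, or the origin of a listed thing).
The state is a dict: "clock": time; "joint_pos": joint angles; "joint_vel": joint speeds; "tau": joint torques, N m; "eef_pos": TCP position; "tool_rot": TCP orientation; "ft_force": force on the tool from outside, world axes, zero at the start; "ft_torque": the same for the moment, N m; "grip_width": finger opening in m; "grasp_force": force on a finger pad.
Only numpy, scipy, OpenCV 4.12 (cv2) and the standard library are available. Lean on these libraries where they do the work, as an engineer would, in place of code of your own. Each camera call takes 0.05 s, during which the arm holds its last target. There are 200 camera calls.

### The job

Move the four capped sample tubes from the full rack to the empty rack, one to a notch, in reverse order: the tube nearest the black post of the full rack must end up farthest from the black post of the empty rack, and so on down the row. Leave each tube lying across both rails at the bottom of its notch, centred between the rails. Leave the marker pen and the pipette where they lie.

Things in the scene. Friction and masses are not known exactly. Their poses are not given: they have to be found in the camera images.
- full_rack: fixed rack, holds the tubes at first: white base 90 x 272 x 6 mm, two zigzag dark steel rails along its y, 6 mm thick, at x = -20 and +20 mm. Four V notches at y = -81, -27, +27, +81 mm: bottoms 22 mm, crests 41 mm high, flanks 35 degrees. Tubes lie along its x across both rails, axis 32 mm high; fingers fit between the rails. Origin: centre of the underside, y along the row, z up
- empty_rack: fixed rack of exactly the same make, sizes and axes as full_rack, empty at the start: four V notches at y = -81, -27, +27, +81 mm; a seated tube lies along its x axis across both rails, centred at x = 0, its axis 32 mm above the work surface. Stands left or right of the full rack. Origin: centre of the underside, y along the row, z up
- full_post: black post, 12 mm wide at its knob, 57 mm tall, that stands at one end of the full rack's base plate, on the rack's y axis at y = +126 or y = -126 mm; which end changes from start to start (a flat screw head sits at the other end). Fixed. Origin: its foot, on the base plate.
- empty_post: black post, 12 mm wide at its knob, 57 mm tall, that stands at one end of the empty rack's base plate, on the rack's y axis at y = +126 or y = -126 mm; which end changes from start to start (a flat screw head sits at the other end). Fixed. Origin: its foot, on the base plate.
- tube_1: capped sample tube (yellow cap, grey foot), 63 mm long, 16 mm across, about 20 g, at the start in the full rack's notch at y = -81 mm. The four look alike: their place in the row tells them apart. y along the tube; origin at mid-length on its surface: the axis is 8 mm along its own z (up at the start). Pinch at mid-length between the rails, fingers opened about 45 mm; neighbours 54 mm apart
- tube_2: capped sample tube (yellow cap, grey foot), 63 mm long, 16 mm across, about 20 g, at the start in the full rack's notch at y = -27 mm. The four look alike: their place in the row tells them apart. y along the tube; origin at mid-length on its surface: the axis is 8 mm along its own z (up at the start). Pinch at mid-length between the rails, fingers opened about 45 mm; neighbours 54 mm apart
- tube_3: capped sample tube (yellow cap, grey foot), 63 mm long, 16 mm across, about 20 g, at the start in the full rack's notch at y = 27 mm. The four look alike: their place in the row tells them apart. y along the tube; origin at mid-length on its surface: the axis is 8 mm along its own z (up at the start). Pinch at mid-length between the rails, fingers opened about 45 mm; neighbours 54 mm apart
- tube_4: capped sample tube (yellow cap, grey foot), 63 mm long, 16 mm across, about 20 g, at the start in the full rack's notch at y = 81 mm. The four look alike: their place in the row tells them apart. y along the tube; origin at mid-length on its surface: the axis is 8 mm along its own z (up at the start). Pinch at mid-length between the rails, fingers opened about 45 mm; neighbours 54 mm apart
- marker_pen: marker pen, white with red cap, 135 x 17 x 16 mm, loose on the cloth just behind the racks, near the middle, lying along its y axis; bystander. Origin: centre of the underside.
- pipette: grey and white pipette, 232 x 51 x 26 mm, loose on the cloth to the right of the racks, lying along its y axis, pointing roughly away from the robot; bystander. Origin: centre of the underside.
Mind the look-alikes: they are no part of the job. What is shaped like the tube_2 but orange or purple is not meant.

How it is judged:
By the outcome, as a careful person would: the job done as asked, in the order asked, and still so for the second after the job is handed in, with the robot touching nothing.
It also fails if it takes over 120 s, if anything falls off the work surface, if the arm or the gripper's body presses on something with over 40 N, if the wrist force passes 120 N, or if a joint passes its speed limit or range.

## Working session

There is one attempt and no reset: what is moved stays moved. The work goes in short steps, Python scripts to look and compute and a shell command to move; the robot and the scene stay as the last step left them, time stands still between calls to the robot, and variables do not carry over. Pictures are saved under pics/ and viewed, at most 14 in all, crops included, and the job is handed in when it is done.

```bash
mkdir -p pics
python3 - <<'E'
from workcell import *
import cv2
for c in("scene","top"):
    im=camera(c); cv2.imwrite(f"pics/{c}0.png",im[:,:,::-1])
    for t in("full_rack","empty_rack","full_post","empty_post","tube_1","marker_pen"):
        for f in(boxes_of,spot_point):
            print(c,t,f.__name__,[(d["conf"].__round__(2),[round(float(v),3) for v in d["at"]]) for d in f(t,c)][:7])
    print(camera_params(c))
print(telemetry.get_obs(),bot.tcp_to_tips)
E
```

```text
scene full_rack call [(0.75, [0.494, -0.218, 0.005])]
scene full_rack call [(0.73, [0.501, -0.185, -0.001])]
scene empty_rack call [(0.93, [0.513, 0.137, 0.0])]
scene empty_rack call [(0.98, [0.529, 0.164, -0.004])]
scene full_post call [(0.67, [0.532, -0.307, 0.035]), (0.58, [0.508, -0.213, 0.035])]
scene full_post call [(0.58, [0.533, -0.303, 0.008])]
scene empty_post call [(0.4, [0.534, 0.291, 0.038])]
scene empty_post call [(0.54, [0.537, 0.293, 0.003])]
scene tube_1 call [(0.7, [0.518, -0.266, 0.035]), (0.62, [0.479, -0.112, 0.036]), (0.58, [0.507, -0.211, 0.031]), (0.57, [0.36, -0.133, 0.013]), (0.55, [0.352, -0.281, 0.013]), (0.5, [0.649, -0.217, 0.009])]
scene tube_1 call [(0.74, [0.357, -0.275, 0.001]), (0.68, [0.513, -0.209, 0.024]), (0.63, [0.497, -0.156, 0.024]), (0.6, [0.648, -0.351, -0.002]), (0.59, [0.489, -0.109, 0.025]), (0.49, [0.523, -0.261, 0.024]), (0.49, [0.367, -0.123, -0.001])]
scene marker_pen call [(0.74, [0.709, -0.028, 0.009]), (0.39, [0.493, -0.427, 0.017])]
scene marker_pen call [(0.74, [0.717, -0.013, -0.007])]
{'camera_matrix': array([[395.91802603,   
[... 1617 characters left out ...]
{'clock': 1.3, 'joint_pos': array([ 1.30999262e+00,  2.40564899e-01,  5.02845193e-03,  1.33520278e+00,
       -2.87080732e-05,  1.57077742e+00]), 'joint_vel': array([ 0.00026917, -0.00097567, -0.00084823,  0.00074926, -0.00106156,
       -0.00072128]), 'tau': array([ 6.90413817e-04, -3.72217619e+01,  2.52687943e+01,  1.18588596e-03,
        3.90447883e-05,  4.80696485e-06]), 'eef_pos': array([0.12893931, 0.48310038, 0.2533349 ]), 'tool_rot': array([1.30023219e-01, 9.91510949e-01, 2.64426768e-05, 1.79450752e-05]), 'ft_force': array([-0.72062942, -0.03538342,  0.7223633 ]), 'ft_torque': array([-0.03117286,  0.01895578, -0.02509792]), 'grasp_force': 0.0, 'grip_width': 0.08512930768792622} 0.022
```

```bash
ls
```

```text
pics
```

View pics/top0.png

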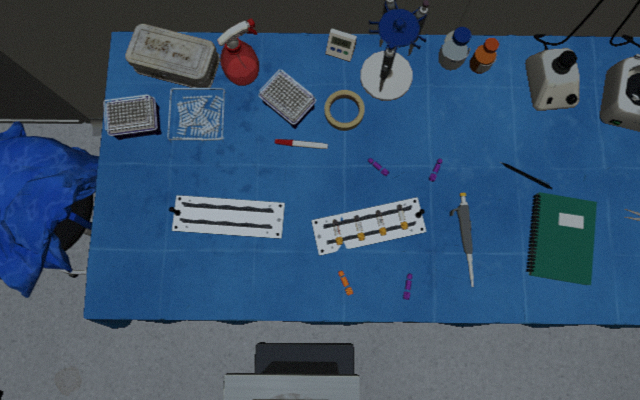

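View pics/scene0.png

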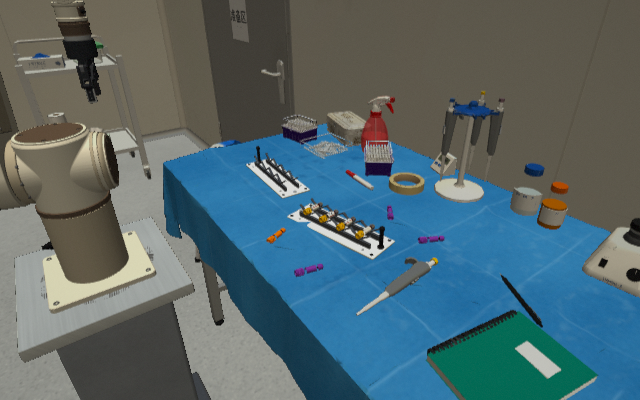

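The top view shows the full rack at (312–425, 198–253) with its post at the right end, around (420, 213). The empty rack is at (172–284, 196–237) with its post at the left end, around (175, 210). The scene view agrees, with posts at (381, 237) and (258, 155). World y order is therefore kept: each tube goes to the notch in the same left/right place. Next I fit the plates.

```bash
cat > h.py <<'E'
from workcell import *
import cv2, numpy as np
from scipy.spatial.transform import Rotation as R
def ray(c,px,z):
    p=camera_params(c); K=p["camera_matrix"]; r=R.from_quat(p["attitude"])
    px=np.atleast_2d(px).astype(float)
    d=r.apply(np.c_[px,np.ones(len(px))]@np.linalg.inv(K).T)
    return p["eye"]+d*((z-p["eye"][2])/d[:,2])[:,None]
E
python3 - <<'E'
from h import *
for c in("top","scene"):
    im=camera(c); hsv=cv2.cvtColor(im,cv2.COLOR_RGB2HSV)
    for t,b in(("full_rack",{"top":(300,190,435,262),"scene":(280,190,400,262)}),("empty_rack",{"top":(162,186,295,246),"scene":(240,150,315,202)})):
        x0,y0,x1,y1=b[c]; m=np.zeros((400,640),np.uint8)
        m[y0:y1,x0:x1]=((hsv[y0:y1,x0:x1,1]<60)&(hsv[y0:y1,x0:x1,2]>110))
        # rasterise on the plate-plane (1 mm cells) via world coords of white pixels
        v,u=np.nonzero(m); w=ray(c,np.c_[u,v],0.006)[:,:2]
        (cx,cy),s,a=cv2.minAreaRect((w*1000).astype(np.float32))
        bx=cv2.boxPoints(((cx,cy),s,a))
        print(c,t,len(u),np.round([cx,cy],1),np.round(s,1),round(a,2)); print(np.round(bx,0).tolist())
    for t in("tube_1","full_post","empty_post"):
      for d in spot_point(t,c): print(t,round(d["conf"],2),np.round(d["at"],3))
E
```

```text
top full_rack 2955 [ 507.6 -182.8] [ 89.4 272.4] 13.05
[[433.0, -60.0], [495.0, -326.0], [582.0, -305.0], [520.0, -40.0]]
top empty_rack 3123 [527.2 165.6] [272.5  89.7] 86.53
[[474.0, 32.0], [564.0, 27.0], [580.0, 299.0], [491.0, 304.0]]
tube_1 0.69 [ 0.481 -0.103  0.024]
tube_1 0.68 [ 0.5   -0.154  0.027]
tube_1 0.68 [ 0.354 -0.276  0.003]
tube_1 0.66 [ 0.509 -0.21   0.022]
tube_1 0.62 [ 0.66  -0.21  -0.002]
tube_1 0.45 [ 0.365 -0.123 -0.001]
tube_1 0.44 [ 0.652 -0.351 -0.003]
tube_1 0.41 [ 0.52  -0.261  0.022]
full_post 0.57 [ 0.536 -0.303  0.006]
empty_post 0.42 [0.534 0.298 0.005]
scene full_rack 1436 [ 500.9 -126.6] [130.7 398.4] 3.7
[[423.0, 68.0], [449.0, -330.0], [579.0, -321.0], [553.0, 76.0]]
scene empty_rack 763 [604.3 156.3] [275.6 254.4] 86.32
[[469.0, 27.0], [722.0, 11.0], [740.0, 286.0], [486.0, 302.0]]
tube_1 0.69 [ 0.649 -0.352 -0.004]
tube_1 0.68 [ 0.487 -0.108  0.026]
tube_1 0.66 [ 0.497 -0.155  0.03 ]
tube_1 0.56 [ 0.512 -0.209  0.023]
tube_1 0.48 [ 0.524 -0.261  0.023]
tube_1 0.48 [ 0.663 -0.207  0.002]
tube_1 0.43 [ 0.36  -0.276 -0.003]
tube_1 0.41 [ 0.365 -0.122 -0.   ]
full_post 0.52 [ 0.534 -0.303  0.006]
empty_post 0.6 [ 0.514 -0.208  0.022]
empty_post 0.59 [0.533 0.291 0.005]
```

```bash
cat >> h.py <<'E'
RK={"f":(np.array([.5076,-.1828]),np.radians(13.05)),"e":(np.array([.5272,.1656]),np.radians(-3.47))}
def notch(r,i):  # i=0 most -y .. 3
    c,t=RK[r]; return c+(-81+54*i)/1000*np.array([-np.sin(t),np.cos(t)]),t
def plan(wps):
    """wps: (xy, yaw of tool y from world y, z); prints the calls' shift/turn and rows needed"""
    o=telemetry.get_obs(); p=np.array(o["eef_pos"]); M=R.from_quat(o["tool_rot"]).as_matrix()
    print("now",np.round(p,4),"w",round(o["grip_width"],4),"t",o["clock"])
    for xy,t,z in wps:
        q=np.r_[xy,z]
        Y=np.array([-np.sin(t),np.cos(t),0]); Y*=np.sign(Y@M[:,1]); Z=np.array([0,0,-1.]); T=np.c_[np.cross(Y,Z),Y,Z]
        n=int(np.ceil(np.abs(M.T@(q-p)).max()/.147))
        for k in range(1,n+1):
            s=M.T@((q-p)/(n-k+1)); dr=R.from_matrix(M.T@T).as_rotvec()
            print(np.round(s/.15,3),"turn",round(dr[2]/np.pi,4),"tilt",np.round(np.degrees(dr[:2]),2),"rows",round(max(np.linalg.norm(s)/.0625,abs(np.degrees(dr[2]))/10.7),1))
            p=p+M@s; M=T
E
python3 - <<'E'
from h import *
a,t=notch("f",3); e,te=notch("e",3); print(a,e)
plan([(a,t,.15),(a,t,.035),(a,t,.15),(e,te,.15),(e,te,.035)])
E
```

```text
[ 0.4893101  -0.10389196] [0.5321026 0.2464515]
now [0.1289 0.4831 0.2533] w 0.0857 t 1.7
[-0.833 -0.79   0.172] turn -0.1555 tilt [0. 0.] rows 2.8
[-0.364 -1.089  0.172] turn 0.0 tilt [0. 0.] rows 2.8
[-0.364 -1.089  0.172] turn 0.0 tilt [0. 0.] rows 2.8
[-0.364 -1.089  0.172] turn 0.0 tilt [0. 0.] rows 2.8
[-0.     0.     0.767] turn 0.0 tilt [0. 0.] rows 1.8
[ 0.     0.    -0.767] turn 0.0 tilt [0. 0.] rows 1.8
[-0.268  0.737  0.   ] turn 0.0918 tilt [0. 0.] rows 1.9
[-0.048  0.783  0.   ] turn 0.0 tilt [0. 0.] rows 1.9
[-0.048  0.783  0.   ] turn 0.0 tilt [0. 0.] rows 1.9
[0.    0.    0.767] turn 0.0 tilt [0. 0.] rows 1.8
```

```bash
python3 -m creep '0.47 -0.28 -0.26 0.06 -0.05; 0.47 -0.55 -0.52 0.11 -0.1; 0.47 -0.833 -0.79 0.172 -0.1555; 0.47 -0.833 -0.79 0.172 -0.1555'
python3 -m creep '0.47 -0.13 -0.4 0.06 0; 0.47 -0.273 -0.817 0.129 0; 0.47 -0.273 -0.817 0.129 0'
python3 -m creep '0.47 -0.13 -0.4 0.06 0; 0.47 -0.273 -0.817 0.129 0; 0.47 -0.273 -0.817 0.129 0'
python3 -m creep '0.47 -0.13 -0.4 0.06 0; 0.47 -0.273 -0.817 0.129 0; 0.47 -0.273 -0.817 0.129 0'
python3 -m creep '0.47 -0.13 -0.4 0.06 0; 0.47 -0.273 -0.817 0.129 0; 0.47 -0.273 -0.817 0.129 0; 0.47 -0.273 -0.817 0.129 0'
python3 - <<'E'
from h import *
a,t=notch("f",3); plan([(a,t,.15),(a,t,.035)])
for c in("top","scene"): cv2.imwrite(f"pics/{c}1.png",camera(c)[:,:,::-1])
E
```

```text
clock: 2.2
eef_pos: [0.2198, 0.3335, 0.2271]
tool_rot: [-0.112, 0.994, -0.001, -0.0]
ft_force: [-0.0, 1.0, 0.1]
grip_width: 0.0402
grasp_force: 0.0
clock: 2.58
eef_pos: [0.2878, 0.2241, 0.2079]
tool_rot: [-0.11, 0.994, -0.0, -0.0]
ft_force: [-0.5, 0.1, -0.5]
grip_width: 0.0403
grasp_force: 0.0
clock: 2.95
eef_pos: [0.3559, 0.1145, 0.1887]
tool_rot: [-0.11, 0.994, 0.0, 0.0]
ft_force: [-0.1, 0.3, -0.1]
grip_width: 0.0402
grasp_force: 0.0
clock: 3.32
eef_pos: [0.4237, 0.0052, 0.1692]
tool_rot: [-0.112, 0.994, 0.0, 0.0]
ft_force: [-0.2, 0.8, -0.4]
grip_width: 0.0401
grasp_force: 0.0
clock: 3.82
eef_pos: [0.4892, -0.1022, 0.1499]
tool_rot: [-0.114, 0.993, 0.001, -0.001]
ft_force: [0.3, 0.4, -0.4]
grip_width: 0.0402
grasp_force: 0.0
now [ 0.4892 -0.1022  0.1499] w 0.0402 t 3.825
[ 0.002 -0.011 -0.001] turn 0.0005 tilt [ 0.09 -0.06] rows 0.0
[0.    0.    0.767] turn 0.0 tilt [0. 0.] rows 1.8
```

```bash
python3 -m creep '0.47 0 0 0.2 0; 0.47 0 0 0.4 0; 0.47 0 0 0.55 0; 0.47 0 0 0.65 0; 0.47 0 0 0.72 0; 0.47 0 0 0.767 0; 0.47 0 0 0.767 0; 0.47 0 0 0.767 0'
python3 - <<'E'
from h import *
cv2.imwrite("pics/s2.png",cv2.resize(camera("scene")[130:280,250:430,::-1],None,fx=4,fy=4,interpolation=cv2.INTER_CUBIC))
E
```

```text
clock: 4.92
eef_pos: [0.4898, -0.1044, 0.0356]
tool_rot: [-0.114, 0.994, -0.0, 0.001]
ft_force: [-0.5, -0.4, -0.1]
grip_width: 0.0401
grasp_force: 0.0
```

View pics/s2.png

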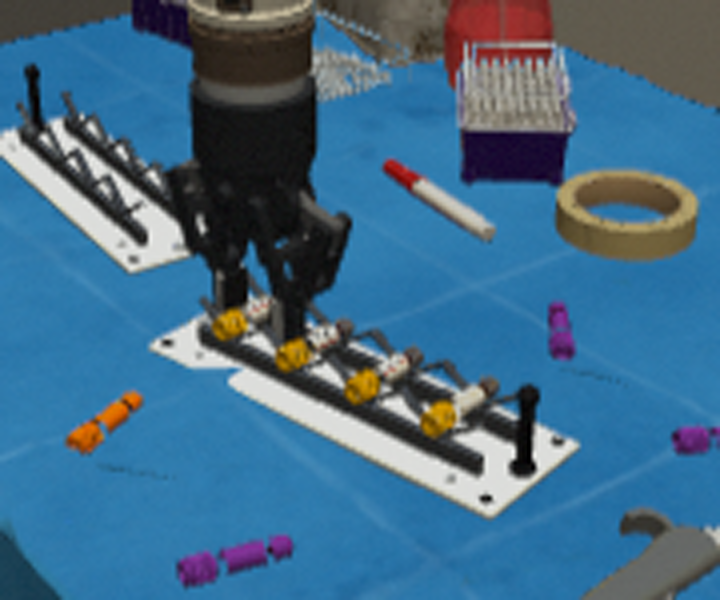

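The crop shows the fingers straddling the leftmost tube (cap at (230, 322)) between the rails, with nothing else touched. Close and lift.

```bash
python3 -m creep '0 0 0 0 0; 0 0 0 0 0; 0 0 0 0 0; 0 0 0 0 0; 0 0 0 0 0; 0 0 0 -0.1 0; 0 0 0 -0.3 0; 0 0 0 -0.55 0; 0 0 0 -0.767 0; 0 0 0 -0.767 0; 0 0 0 -0.767 0'
python3 - <<'E'
from h import *
e,te=notch("e",3); plan([(e,te,.15),(e,te,.035)])
cv2.imwrite("pics/s3.png",cv2.resize(camera("scene")[130:280,250:430,::-1],None,fx=4,fy=4,interpolation=cv2.INTER_CUBIC))
E
```

```text
clock: 6.35
eef_pos: [0.4889, -0.1044, 0.15]
tool_rot: [-0.113, 0.994, -0.0, -0.0]
ft_force: [0.2, 0.3, 0.3]
grip_width: 0.0125
grasp_force: 58.5
now [ 0.4889 -0.1044  0.15  ] w 0.0125 t 6.35
[-0.269  0.738 -0.   ] turn 0.0917 tilt [-0.03 -0.02] rows 1.9
[-0.049  0.784 -0.   ] turn 0.0 tilt [0. 0.] rows 1.9
[-0.049  0.784 -0.   ] turn 0.0 tilt [0. 0.] rows 1.9
[0.    0.    0.767] turn 0.0 tilt [0. 0.] rows 1.8
```

View pics/s3.png

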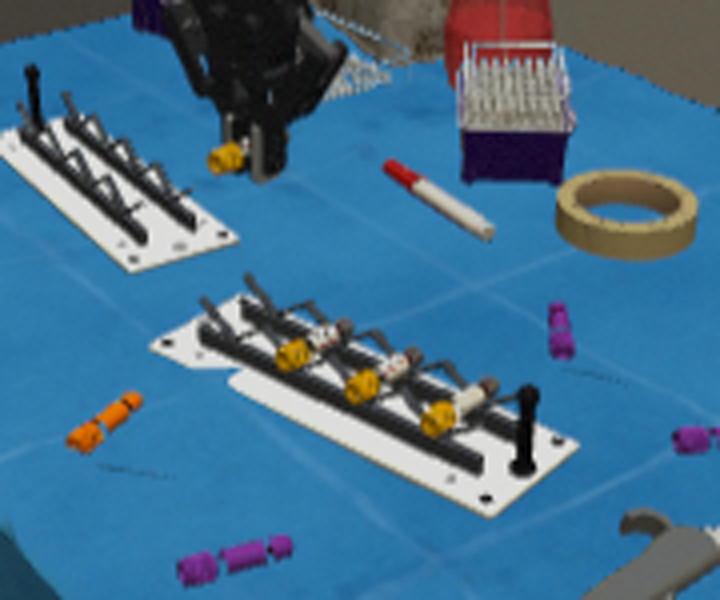

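The tube is held (cap at (228, 157)), the first notch is empty, and the other three tubes are still seated. Carry to the empty rack.

```bash
python3 -m creep '0 -0.09 0.25 0 0.04; 0 -0.18 0.5 0 0.08; 0 -0.269 0.738 0 0.0917; 0 -0.269 0.738 0 0.0917'
python3 -m creep '0 -0.016 0.26 0 0; 0 -0.033 0.52 0 0; 0 -0.049 0.784 0 0; 0 -0.049 0.784 0 0'
python3 -m creep '0 -0.016 0.26 0 0; 0 -0.033 0.52 0 0; 0 -0.049 0.784 0 0; 0 -0.049 0.784 0 0; 0 -0.049 0.784 0 0'
python3 - <<'E'
from h import *
e,te=notch("e",3); plan([(e,te,.15),(e,te,.035)])
E
```

```text
clock: 6.9
eef_pos: [0.5029, 0.0148, 0.1487]
tool_rot: [0.028, 1.0, -0.0, -0.001]
ft_force: [-0.8, -0.6, -0.6]
grip_width: 0.013
grasp_force: 58.5
clock: 7.4
eef_pos: [0.5179, 0.1309, 0.149]
tool_rot: [0.029, 1.0, -0.0, -0.001]
ft_force: [-0.6, -0.1, -0.7]
grip_width: 0.0128
grasp_force: 58.6
clock: 8.02
eef_pos: [0.5321, 0.2449, 0.1492]
tool_rot: [0.031, 1.0, -0.001, -0.001]
ft_force: [0.7, -1.0, -0.3]
grip_width: 0.0132
grasp_force: 58.6
now [0.5321 0.2449 0.1492] w 0.0132 t 8.025
[ 0.001  0.01  -0.005] turn -0.0003 tilt [-0.11 -0.1 ] rows 0.0
[0.    0.    0.767] turn 0.0 tilt [0. 0.] rows 1.8
```

```bash
python3 -m creep '0 0 0 0.25 0; 0 0 0 0.45 0; 0 0 0 0.6 0; 0 0 0 0.68 0; 0 0 0 0.73 0; 0 0 0 0.76 0; 0 0 0 0.76 0; 0 0 0 0.76 0'
python3 -m creep '0.1 0 0 0 0; 0.2 0 0 0 0; 0.3 0 0 0 0; 0.47 0 0 0 0; 0.47 0 0 0 0; 0.47 0 0 0 0; 0.47 0 0 -0.15 0; 0.47 0 0 -0.4 0; 0.47 0 0 -0.76 0; 0.47 0 0 -0.76 0'
python3 - <<'E'
from h import *
a,t=notch("f",2); plan([(a,t,.15),(a,t,.035)])
cv2.imwrite("pics/s4.png",cv2.resize(camera("scene")[130:280,220:400,::-1],None,fx=4,fy=4,interpolation=cv2.INTER_CUBIC))
E
```

```text
clock: 9.02
eef_pos: [0.533, 0.2469, 0.0368]
tool_rot: [0.03, 1.0, 0.0, 0.001]
ft_force: [-0.7, 0.5, -0.7]
grip_width: 0.0127
grasp_force: 58.7
clock: 10.28
eef_pos: [0.5358, 0.2484, 0.1556]
tool_rot: [0.03, 1.0, 0.003, 0.005]
ft_force: [-0.5, 0.3, -0.2]
grip_width: 0.0399
grasp_force: 0.0
now [0.5358 0.2484 0.1556] w 0.0399 t 10.275
[ 0.022 -0.903  0.007] turn -0.0917 tilt [0.25 0.59] rows 2.2
[ 0.277 -0.859  0.013] turn 0.0 tilt [0. 0.] rows 2.2
[ 0.277 -0.859  0.013] turn 0.0 tilt [0. 0.] rows 2.2
[0.    0.    0.767] turn 0.0 tilt [0. 0.] rows 1.8
```

View pics/s4.png

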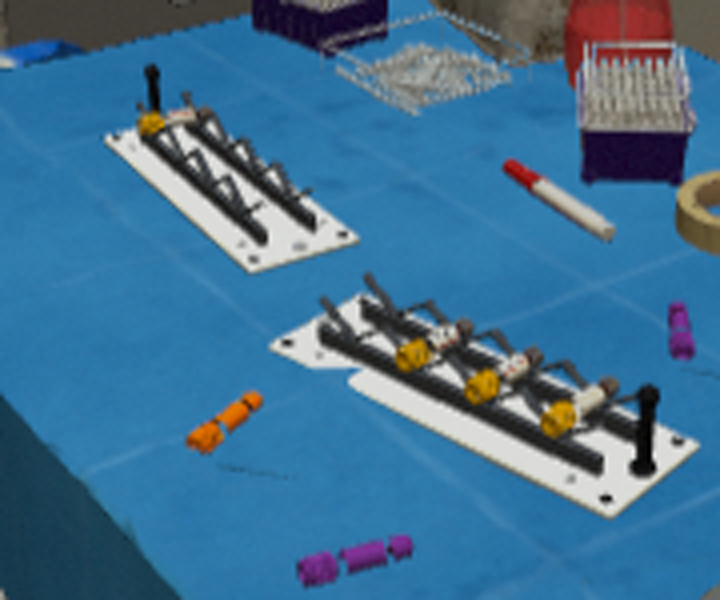

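The tube is seated in the post-end notch (cap at (150, 124)); the bystanders have not moved. Next tube.

```bash
python3 -m creep '0.47 0 -0.3 0 -0.04; 0.47 0.01 -0.6 0 -0.08; 0.47 0.022 -0.9 0.01 -0.0917; 0.47 0.022 -0.9 0.01 -0.0917; 0.47 0.022 -0.9 0.01 -0.0917'
python3 -m creep '0.47 0.09 -0.28 0 0; 0.47 0.18 -0.56 0 0; 0.47 0.277 -0.859 0.01 0; 0.47 0.277 -0.859 0.01 0'
python3 -m creep '0.47 0.09 -0.28 0 0; 0.47 0.18 -0.56 0 0; 0.47 0.277 -0.859 0.01 0; 0.47 0.277 -0.859 0.01 0; 0.47 0.277 -0.859 0.01 0; 0.47 0.277 -0.859 0.01 0'
python3 - <<'E'
from h import *
a,t=notch("f",2); plan([(a,t,.15),(a,t,.035)])
E
```

```text
clock: 10.95
eef_pos: [0.5207, 0.1123, 0.1478]
tool_rot: [-0.113, 0.994, 0.0, -0.001]
ft_force: [0.8, 2.2, -0.1]
grip_width: 0.0401
grasp_force: 0.0
clock: 11.45
eef_pos: [0.5096, -0.0241, 0.1466]
tool_rot: [-0.112, 0.994, 0.0, -0.0]
ft_force: [0.7, 0.7, -0.0]
grip_width: 0.0402
grasp_force: 0.0
clock: 12.2
eef_pos: [0.4987, -0.1559, 0.1455]
tool_rot: [-0.115, 0.993, 0.0, -0.0]
ft_force: [0.4, -0.2, -1.0]
grip_width: 0.04
grasp_force: 0.0
now [ 0.4987 -0.1559  0.1455] w 0.04 t 12.2
[-0.017 -0.008 -0.03 ] turn 0.0009 tilt [ 0.03 -0.01] rows 0.1
[0.    0.    0.767] turn 0.0 tilt [0. 0.] rows 1.8
```

```bash
python3 -m creep '0.47 -0.017 -0.006 0.2 0; 0.47 -0.017 -0.006 0.4 0; 0.47 -0.017 -0.006 0.55 0; 0.47 -0.017 -0.006 0.65 0; 0.47 -0.017 -0.006 0.7 0; 0.47 -0.017 -0.006 0.737 0; 0.47 -0.017 -0.006 0.737 0; 0.47 -0.017 -0.006 0.737 0'
python3 -m creep '0 0 0 0 0; 0 0 0 0 0; 0 0 0 0 0; 0 0 0 0 0; 0 0 0 0 0; 0 0 0 -0.1 0; 0 0 0 -0.3 0; 0 0 0 -0.55 0; 0 0 0 -0.767 0; 0 0 0 -0.767 0; 0 0 0 -0.767 0; 0 0 0 -0.767 0'
python3 - <<'E'
from h import *
e,te=notch("e",2); plan([(e,te,.15),(e,te,.035)])
E
```

```text
clock: 13.2
eef_pos: [0.5015, -0.1582, 0.0357]
tool_rot: [-0.114, 0.994, -0.0, 0.001]
ft_force: [0.2, -0.4, -0.8]
grip_width: 0.0399
grasp_force: 0.0
clock: 14.7
eef_pos: [0.5001, -0.1579, 0.1489]
tool_rot: [-0.114, 0.994, 0.0, -0.001]
ft_force: [0.1, -0.2, -0.2]
grip_width: 0.0128
grasp_force: 58.4
now [ 0.5001 -0.1579  0.1489] w 0.0128 t 14.7
[-0.238  0.744 -0.002] turn 0.0917 tilt [ 0.04 -0.14] rows 1.9
[-0.017  0.781 -0.002] turn 0.0 tilt [0. 0.] rows 1.9
[-0.017  0.781 -0.002] turn 0.0 tilt [0. 0.] rows 1.9
[0.    0.    0.767] turn 0.0 tilt [0. 0.] rows 1.8
```

```bash
python3 -m creep '0 -0.08 0.25 0 0.04; 0 -0.16 0.5 0 0.08; 0 -0.238 0.744 0 0.0917; 0 -0.238 0.744 0 0.0917'
python3 -m creep '0 -0.006 0.26 0 0; 0 -0.012 0.52 0 0; 0 -0.017 0.781 0 0; 0 -0.017 0.781 0 0'
python3 -m creep '0 -0.006 0.26 0 0; 0 -0.012 0.52 0 0; 0 -0.017 0.781 0 0; 0 -0.017 0.781 0 0; 0 -0.017 0.781 0 0; 0 -0.017 0.781 0 0'
python3 - <<'E'
from h import *
e,te=notch("e",2); plan([(e,te,.15),(e,te,.035)])
E
```

```text
clock: 15.2
eef_pos: [0.5099, -0.0391, 0.149]
tool_rot: [0.028, 1.0, 0.0, -0.001]
ft_force: [0.6, -0.1, 0.5]
grip_width: 0.0128
grasp_force: 58.4
clock: 15.7
eef_pos: [0.52, 0.0768, 0.1492]
tool_rot: [0.029, 1.0, -0.0, -0.001]
ft_force: [0.2, 0.0, -0.5]
grip_width: 0.0123
grasp_force: 58.5
clock: 16.45
eef_pos: [0.5297, 0.1906, 0.1499]
tool_rot: [0.031, 1.0, -0.0, -0.0]
ft_force: [0.6, 0.4, -0.2]
grip_width: 0.0128
grasp_force: 58.6
now [0.5297 0.1906 0.1499] w 0.0128 t 16.45
[ 0.007  0.012 -0.001] turn -0.0006 tilt [-0.05 -0.04] rows 0.0
[0.    0.    0.767] turn 0.0 tilt [0. 0.] rows 1.8
```

```bash
python3 -m creep '0 0.005 0.006 0.25 0; 0 0.005 0.006 0.45 0; 0 0.005 0.006 0.6 0; 0 0.005 0.006 0.68 0; 0 0.005 0.006 0.73 0; 0 0.005 0.006 0.76 0; 0 0.005 0.006 0.76 0; 0 0.005 0.006 0.76 0'
python3 -m creep '0.1 0 0 0 0; 0.2 0 0 0 0; 0.3 0 0 0 0; 0.47 0 0 0 0; 0.47 0 0 0 0; 0.47 0 0 0 0; 0.47 0 0 -0.15 0; 0.47 0 0 -0.4 0; 0.47 0 0 -0.76 0; 0.47 0 0 -0.76 0; 0.47 0 0 -0.76 0; 0.47 0 0 -0.76 0'
python3 - <<'E'
from h import *
a,t=notch("f",1); plan([(a,t,.15),(a,t,.035)])
E
```

```text
clock: 17.45
eef_pos: [0.5296, 0.1935, 0.0368]
tool_rot: [0.03, 1.0, 0.0, 0.001]
ft_force: [0.4, 0.7, 0.7]
grip_width: 0.0132
grasp_force: 58.6
clock: 18.95
eef_pos: [0.5279, 0.1928, 0.1484]
tool_rot: [0.03, 1.0, -0.001, -0.002]
ft_force: [-0.2, 0.3, -0.6]
grip_width: 0.0405
grasp_force: 0.0
now [0.5279 0.1928 0.1484] w 0.0405 t 18.95
[-0.022 -0.893 -0.002] turn -0.0917 tilt [-0.05 -0.19] rows 2.1
[ 0.232 -0.863 -0.004] turn 0.0 tilt [0. 0.] rows 2.1
[ 0.232 -0.863 -0.004] turn 0.0 tilt [0. 0.] rows 2.1
[0.    0.    0.767] turn 0.0 tilt [0. 0.] rows 1.8
```

```bash
python3 -m creep '0.47 -0.007 -0.3 0 -0.04; 0.47 -0.015 -0.6 0 -0.08; 0.47 -0.022 -0.893 0 -0.0917; 0.47 -0.022 -0.893 0 -0.0917; 0.47 -0.022 -0.893 0 -0.0917'
python3 -m creep '0.47 0.08 -0.28 0 0; 0.47 0.16 -0.57 0 0; 0.47 0.232 -0.863 0 0; 0.47 0.232 -0.863 0 0'
python3 -m creep '0.47 0.08 -0.28 0 0; 0.47 0.16 -0.57 0 0; 0.47 0.232 -0.863 0 0; 0.47 0.232 -0.863 0 0; 0.47 0.232 -0.863 0 0; 0.47 0.232 -0.863 0 0'
python3 - <<'E'
from h import *
a,t=notch("f",1); plan([(a,t,.15),(a,t,.035)])
E
```

```text
clock: 19.58
eef_pos: [0.5238, 0.0595, 0.1491]
tool_rot: [-0.113, 0.994, 0.0, -0.001]
ft_force: [0.2, -0.7, 0.3]
grip_width: 0.0403
grasp_force: 0.0
clock: 20.08
eef_pos: [0.5197, -0.0758, 0.1496]
tool_rot: [-0.112, 0.994, 0.0, -0.0]
ft_force: [-0.7, 0.4, 0.4]
grip_width: 0.0401
grasp_force: 0.0
clock: 20.82
eef_pos: [0.5152, -0.2066, 0.1499]
tool_rot: [-0.115, 0.993, 0.0, -0.0]
ft_force: [0.1, -0.5, -0.6]
grip_width: 0.0402
grasp_force: 0.0
now [ 0.5152 -0.2066  0.1499] w 0.0402 t 20.825
[ 0.014 -0.014 -0.001] turn 0.0008 tilt [ 0.04 -0.02] rows 0.0
[0.    0.    0.767] turn 0.0 tilt [0. 0.] rows 1.8
```

```bash
python3 -m creep '0.47 0.01 -0.008 0.2 0; 0.47 0.01 -0.008 0.4 0; 0.47 0.01 -0.008 0.55 0; 0.47 0.01 -0.008 0.65 0; 0.47 0.01 -0.008 0.72 0; 0.47 0.01 -0.008 0.767 0; 0.47 0.01 -0.008 0.767 0; 0.47 0.01 -0.008 0.767 0'
python3 -m creep '0 0 0 0 0; 0 0 0 0 0; 0 0 0 0 0; 0 0 0 0 0; 0 0 0 0 0; 0 0 0 -0.1 0; 0 0 0 -0.3 0; 0 0 0 -0.55 0; 0 0 0 -0.767 0; 0 0 0 -0.767 0; 0 0 0 -0.767 0; 0 0 0 -0.767 0'
python3 - <<'E'
from h import *
e,te=notch("e",1); plan([(e,te,.15),(e,te,.035)])
E
```

```text
clock: 21.82
eef_pos: [0.5142, -0.2103, 0.0357]
tool_rot: [-0.114, 0.994, -0.0, 0.001]
ft_force: [0.7, -1.2, -0.2]
grip_width: 0.0401
grasp_force: 0.0
clock: 23.32
eef_pos: [0.5128, -0.2099, 0.1488]
tool_rot: [-0.114, 0.994, 0.0, -0.001]
ft_force: [0.3, -0.5, 0.1]
grip_width: 0.0129
grasp_force: 58.5
now [ 0.5128 -0.2099  0.1488] w 0.0129 t 23.325
[-0.202  0.748 -0.002] turn 0.0917 tilt [ 0.05 -0.14] rows 1.9
[ 0.019  0.775 -0.003] turn 0.0 tilt [0. 0.] rows 1.9
[ 0.019  0.775 -0.003] turn 0.0 tilt [0. 0.] rows 1.9
[0.    0.    0.767] turn 0.0 tilt [0. 0.] rows 1.8
```

```bash
python3 -m creep '0 -0.07 0.25 0 0.04; 0 -0.14 0.5 0 0.08; 0 -0.202 0.748 0 0.0917; 0 -0.202 0.748 0 0.0917'
python3 -m creep '0 0.006 0.26 0 0; 0 0.012 0.52 0 0; 0 0.019 0.775 0 0; 0 0.019 0.775 0 0'
python3 -m creep '0 0.006 0.26 0 0; 0 0.012 0.52 0 0; 0 0.019 0.775 0 0; 0 0.019 0.775 0 0; 0 0.019 0.775 0 0; 0 0.019 0.775 0 0'
python3 - <<'E'
from h import *
e,te=notch("e",1); plan([(e,te,.15),(e,te,.035)])
E
```

```text
clock: 23.82
eef_pos: [0.5171, -0.0917, 0.1489]
tool_rot: [0.028, 1.0, 0.0, -0.001]
ft_force: [0.6, -0.5, -0.2]
grip_width: 0.013
grasp_force: 58.5
clock: 24.32
eef_pos: [0.5219, 0.0235, 0.1493]
tool_rot: [0.029, 1.0, -0.0, -0.001]
ft_force: [-0.5, -1.1, 0.7]
grip_width: 0.0125
grasp_force: 58.6
clock: 25.08
eef_pos: [0.5263, 0.1369, 0.1498]
tool_rot: [0.031, 1.0, -0.0, -0.0]
ft_force: [0.5, 0.5, 0.2]
grip_width: 0.0127
grasp_force: 58.6
now [0.5263 0.1369 0.1498] w 0.0127 t 25.075
[ 0.006  0.012 -0.001] turn -0.0006 tilt [-0.04 -0.03] rows 0.0
[0.    0.    0.767] turn 0.0 tilt [0. 0.] rows 1.8
```

```bash
python3 -m creep '0 0.005 0.006 0.25 0; 0 0.005 0.006 0.45 0; 0 0.005 0.006 0.6 0; 0 0.005 0.006 0.68 0; 0 0.005 0.006 0.73 0; 0 0.005 0.006 0.76 0; 0 0.005 0.006 0.76 0; 0 0.005 0.006 0.76 0'
python3 -m creep '0.1 0 0 0 0; 0.2 0 0 0 0; 0.3 0 0 0 0; 0.47 0 0 0 0; 0.47 0 0 0 0; 0.47 0 0 0 0; 0.47 0 0 -0.15 0; 0.47 0 0 -0.4 0; 0.47 0 0 -0.76 0; 0.47 0 0 -0.76 0; 0.47 0 0 -0.76 0; 0.47 0 0 -0.76 0'
python3 - <<'E'
from h import *
a,t=notch("f",0); plan([(a,t,.15),(a,t,.035)])
E
```

```text
clock: 26.08
eef_pos: [0.5261, 0.1396, 0.0368]
tool_rot: [0.03, 1.0, 0.0, 0.001]
ft_force: [0.0, -0.4, 1.1]
grip_width: 0.0127
grasp_force: 58.6
clock: 27.58
eef_pos: [0.5244, 0.1391, 0.1485]
tool_rot: [0.03, 1.0, -0.0, -0.002]
ft_force: [-0.3, 0.1, 0.0]
grip_width: 0.0401
grasp_force: 0.0
now [0.5244 0.1391 0.1485] w 0.0401 t 27.575
[-0.057 -0.889 -0.003] turn -0.0917 tilt [-0.03 -0.19] rows 2.1
[ 0.198 -0.868 -0.003] turn 0.0 tilt [0. 0.] rows 2.1
[ 0.198 -0.868 -0.003] turn 0.0 tilt [0. 0.] rows 2.1
[0.    0.    0.767] turn 0.0 tilt [0. 0.] rows 1.8
```

```bash
python3 -m creep '0.47 -0.02 -0.3 0 -0.04; 0.47 -0.04 -0.6 0 -0.08; 0.47 -0.057 -0.889 0 -0.0917; 0.47 -0.057 -0.889 0 -0.0917; 0.47 -0.057 -0.889 0 -0.0917'
python3 -m creep '0.47 0.07 -0.28 0 0; 0.47 0.14 -0.57 0 0; 0.47 0.198 -0.868 0 0; 0.47 0.198 -0.868 0 0'
python3 -m creep '0.47 0.07 -0.28 0 0; 0.47 0.14 -0.57 0 0; 0.47 0.198 -0.868 0 0; 0.47 0.198 -0.868 0 0; 0.47 0.198 -0.868 0 0; 0.47 0.198 -0.868 0 0'
python3 - <<'E'
from h import *
a,t=notch("f",0); plan([(a,t,.15),(a,t,.035)])
E
```

```text
clock: 28.2
eef_pos: [0.5255, 0.006, 0.149]
tool_rot: [-0.113, 0.994, 0.0, -0.001]
ft_force: [-0.8, 0.5, -0.1]
grip_width: 0.0402
grasp_force: 0.0
clock: 28.7
eef_pos: [0.5267, -0.129, 0.1496]
tool_rot: [-0.112, 0.994, -0.0, -0.0]
ft_force: [0.4, -0.4, -0.1]
grip_width: 0.04
grasp_force: 0.0
clock: 29.45
eef_pos: [0.5272, -0.2592, 0.1499]
tool_rot: [-0.115, 0.993, 0.0, -0.0]
ft_force: [-0.1, -0.4, 0.4]
grip_width: 0.0403
grasp_force: 0.0
now [ 0.5272 -0.2592  0.1499] w 0.0403 t 29.45
[ 0.012 -0.014 -0.001] turn 0.0008 tilt [ 0.05 -0.03] rows 0.0
[0.    0.    0.767] turn 0.0 tilt [0. 0.] rows 1.8
```

```bash
python3 -m creep '0.47 0.01 -0.008 0.2 0; 0.47 0.01 -0.008 0.4 0; 0.47 0.01 -0.008 0.55 0; 0.47 0.01 -0.008 0.65 0; 0.47 0.01 -0.008 0.72 0; 0.47 0.01 -0.008 0.767 0; 0.47 0.01 -0.008 0.767 0; 0.47 0.01 -0.008 0.767 0'
python3 -m creep '0 0 0 0 0; 0 0 0 0 0; 0 0 0 0 0; 0 0 0 0 0; 0 0 0 0 0; 0 0 0 -0.1 0; 0 0 0 -0.3 0; 0 0 0 -0.55 0; 0 0 0 -0.767 0; 0 0 0 -0.767 0; 0 0 0 -0.767 0; 0 0 0 -0.767 0'
python3 - <<'E'
from h import *
e,te=notch("e",0); plan([(e,te,.15),(e,te,.035)])
E
```

```text
clock: 30.45
eef_pos: [0.5264, -0.2624, 0.0403]
tool_rot: [-0.114, 0.994, -0.001, 0.001]
ft_force: [-9.9, 8.4, 26.7]
grip_width: 0.0396
grasp_force: 13.8
clock: 31.95
eef_pos: [0.5249, -0.2624, 0.1486]
tool_rot: [-0.114, 0.994, 0.001, -0.001]
ft_force: [1.0, -0.5, -1.2]
grip_width: 0.0127
grasp_force: 58.6
now [ 0.5249 -0.2624  0.1486] w 0.0127 t 31.95
[-0.168  0.753 -0.002] turn 0.0917 tilt [ 0.08 -0.15] rows 1.9
[ 0.052  0.77  -0.003] turn 0.0 tilt [0. 0.] rows 1.9
[ 0.052  0.77  -0.003] turn 0.0 tilt [0. 0.] rows 1.9
[0.    0.    0.767] turn 0.0 tilt [0. 0.] rows 1.8
```

Run:
```python
from h import *
cv2.imwrite("pics/s5.png",cv2.resize(camera("scene")[120:270,230:410,::-1],None,fx=4,fy=4,interpolation=cv2.INTER_CUBIC))
```

```text
(no output)
```

View pics/s5.png

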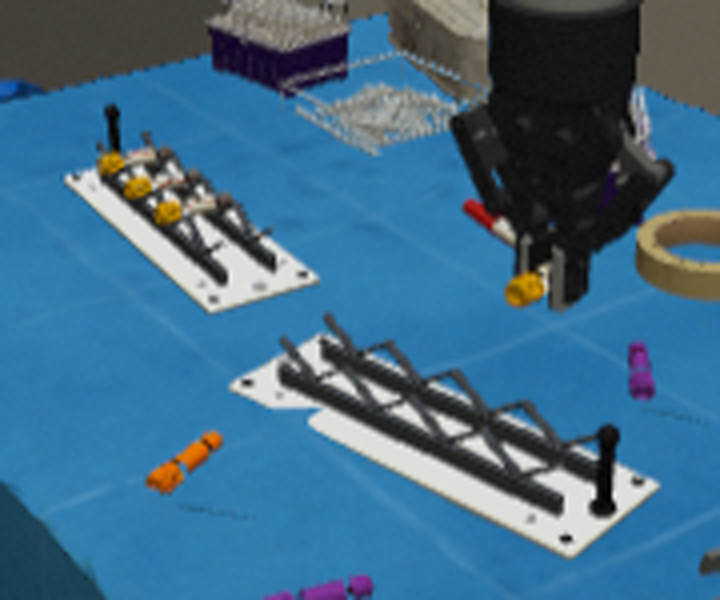

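Three tubes are seated in the empty rack (caps at (110, 163), (137, 187) and (169, 212)). The fourth is held level (cap at (523, 289)) and the post is upright. Carry on, releasing with a slightly smaller opening.

```bash
python3 -m creep '0 -0.06 0.25 0 0.04; 0 -0.12 0.5 0 0.08; 0 -0.168 0.753 0 0.0917; 0 -0.168 0.753 0 0.0917'
python3 -m creep '0 0.017 0.26 0 0; 0 0.035 0.52 0 0; 0 0.052 0.77 0 0; 0 0.052 0.77 0 0'
python3 -m creep '0 0.017 0.26 0 0; 0 0.035 0.52 0 0; 0 0.052 0.77 0 0; 0 0.052 0.77 0 0; 0 0.052 0.77 0 0; 0 0.052 0.77 0 0'
python3 - <<'E'
from h import *
e,te=notch("e",0); plan([(e,te,.15),(e,te,.035)])
E
```

```text
clock: 32.5
eef_pos: [0.5241, -0.1445, 0.1491]
tool_rot: [0.028, 1.0, 0.0, -0.001]
ft_force: [-1.2, -0.9, -0.2]
grip_width: 0.013
grasp_force: 58.6
clock: 33.0
eef_pos: [0.5239, -0.0299, 0.1495]
tool_rot: [0.029, 1.0, -0.0, -0.001]
ft_force: [-0.7, -0.0, -0.9]
grip_width: 0.0125
grasp_force: 58.7
clock: 33.75
eef_pos: [0.5233, 0.0829, 0.1499]
tool_rot: [0.031, 1.0, -0.0, -0.0]
ft_force: [-0.1, -0.1, -0.8]
grip_width: 0.0128
grasp_force: 58.7
now [0.5233 0.0829 0.1499] w 0.0128 t 33.75
[ 0.008  0.012 -0.001] turn -0.0006 tilt [-0.03 -0.02] rows 0.0
[0.    0.    0.767] turn 0.0 tilt [0. 0.] rows 1.8
```

```bash
python3 -m creep '0 0.006 0.006 0.25 0; 0 0.006 0.006 0.45 0; 0 0.006 0.006 0.6 0; 0 0.006 0.006 0.68 0; 0 0.006 0.006 0.73 0; 0 0.006 0.006 0.76 0; 0 0.006 0.006 0.76 0; 0 0.006 0.006 0.76 0'
python3 -m creep '0.1 0 0 0 0; 0.2 0 0 0 0; 0.3 0 0 0 0; 0.42 0 0 0 0; 0.42 0 0 0 0; 0.42 0 0 0 0; 0.42 0 0 -0.15 0; 0.42 0 0 -0.4 0; 0.42 0 0 -0.76 0; 0.42 0 0 -0.76 0; 0.42 0 0 -0.76 0; 0.42 0 0 -0.76 0'
python3 -m creep '0.42 0.3 0 -0.3 0; 0.42 0.6 0 -0.6 0; 0.42 0.9 0 -0.7 0; 0.42 0.9 0 -0.7 0; 0.42 0.9 0 -0.7 0'
python3 - <<'E'
from h import *
for c,b in(("top",(150,180,300,250)),("scene",(235,140,325,205))):
    im=camera(c); x0,y0,x1,y1=b
    cv2.imwrite(f"pics/{c}6.png",cv2.resize(im[y0:y1,x0:x1,::-1],None,fx=5,fy=5,interpolation=cv2.INTER_CUBIC))
    e0,t=RK["e"]
    for d in spot_point("tube_1",c)+boxes_of("tube_1",c):
        q=np.array(d["at"]); v=q[:2]-e0
        if q[1]>.03: print(c,round(d["conf"],2),"local mm x,y,z",np.round([v@[np.cos(t),np.sin(t)]*1000,v@[-np.sin(t),np.cos(t)]*1000,q[2]*1000],1))
E
```

```text
clock: 34.75
eef_pos: [0.5228, 0.0854, 0.0379]
tool_rot: [0.03, 1.0, 0.0, 0.001]
ft_force: [-3.7, 0.2, 6.4]
grip_width: 0.0128
grasp_force: 59.3
clock: 36.25
eef_pos: [0.5211, 0.0852, 0.1485]
tool_rot: [0.03, 1.0, -0.0, -0.002]
ft_force: [-0.8, 0.8, -0.3]
grip_width: 0.0359
grasp_force: 0.0
clock: 36.88
eef_pos: [0.3878, 0.0936, 0.2543]
tool_rot: [0.03, 1.0, -0.0, -0.0]
ft_force: [0.4, 0.1, 0.2]
grip_width: 0.0359
grasp_force: 0.0
top 0.66 local mm x,y,z [ -3.3 -78.   24.8]
top 0.48 local mm x,y,z [-0.5 25.5 25.4]
top 0.41 local mm x,y,z [  0.7 -26.1  19.7]
scene 0.44 local mm x,y,z [-2.5 79.8 24.3]
scene 0.41 local mm x,y,z [-2.  27.3 27.2]
scene 0.4 local mm x,y,z [ -0.5 -26.4  23.3]
scene 0.69 local mm x,y,z [-16.8 -51.7   4.4]
scene 0.58 local mm x,y,z [ -6.1 -31.2  28.9]
scene 0.52 local mm x,y,z [ -7.6 -83.8  30. ]
```

View pics/top6.png

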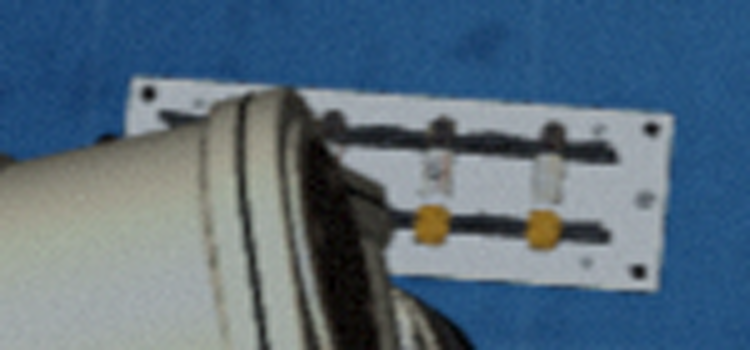

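View pics/scene6.png

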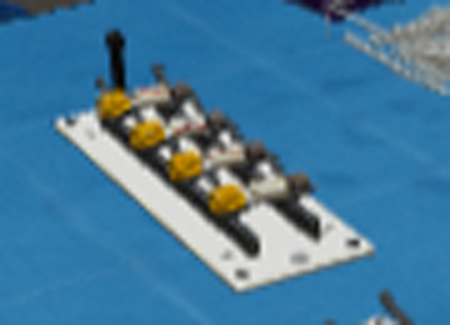

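All four are seated. The arm hides two of them in the top view, so I'll clear it and compare the cap positions with those in the full rack at the start.

```bash
python3 -m creep '0.42 0 -0.4 0 0; 0.42 0 -0.8 0 0; 0.42 0 -0.95 0 0; 0.42 0 -0.95 0 0'
python3 -m creep '0.42 0 -0.4 0 0; 0.42 0 -0.8 0 0; 0.42 0 -0.95 0 0; 0.42 0 -0.95 0 0; 0.42 0 -0.95 0 0'
python3 - <<'E'
from h import *
def go(im,r):
    h=cv2.cvtColor(im,cv2.COLOR_RGB2HSV); m=((h[...,0]>15)&(h[...,0]<32)&(h[...,1]>110)&(h[...,2]>70)).astype(np.uint8)
    n,_,st,ce=cv2.connectedComponentsWithStats(m); c0,t=RK[r]
    for s,c in zip(st[1:],ce[1:]):
        v=ray("top",c,.036)[0,:2]-c0; l=np.array([v@[np.cos(t),np.sin(t)],v@[-np.sin(t),np.cos(t)]])*1000
        if s[4]>8 and abs(l[0])<60 and abs(l[1])<140: print(r,s[4],np.round(l,1))
go(cv2.imread("pics/top0.png")[:,:,::-1].copy(),"f")
im=camera("top"); go(im,"e"); cv2.imwrite("pics/top7.png",cv2.resize(im[180:250,150:300,::-1],None,fx=5,fy=5))
E
```

```text
clock: 37.67
eef_pos: [0.3791, -0.05, 0.2548]
tool_rot: [0.032, 0.999, 0.0, -0.0]
ft_force: [0.5, 0.4, -1.4]
grip_width: 0.0358
grasp_force: 0.0
clock: 38.3
eef_pos: [0.3706, -0.1898, 0.2548]
tool_rot: [0.03, 1.0, 0.0, -0.0]
ft_force: [0.2, 1.0, 0.8]
grip_width: 0.0357
grasp_force: 0.0
f 39 [-20.9 -81. ]
f 39 [-23.7 -26.6]
f 40 [-24.   27.2]
f 42 [-23.3  80.9]
e 45 [-22.5  80.6]
e 44 [-23.3  26.5]
e 43 [-23.3 -27.3]
e 43 [-21.9 -80.8]
```

View pics/top7.png

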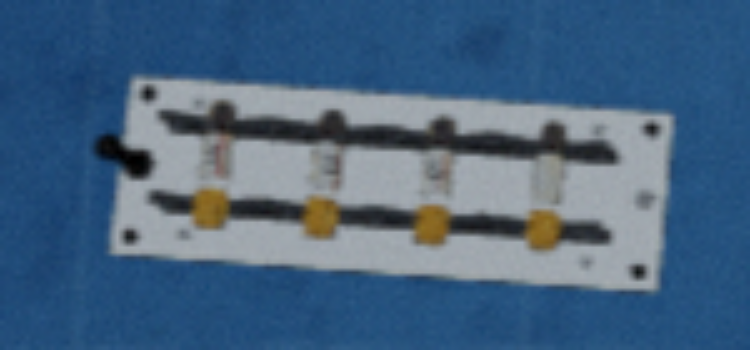

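The top view shows all four tubes seated across both rails, with caps at (210, 208), (320, 216), (432, 225) and (543, 230). Each sits within about 1 mm of its notch and is centred like the originals. Hand in.

```bash
python3 -c "
from workcell import ticket; print(ticket.job_done())"
```

```text
the job is handed in; nothing more can be done
None
```

All four tubes are in the empty rack in reverse order, seated and centred to about 1 mm by camera, and the job is handed in at about 38 s; one fingertip touched something near the full rack's post at about 30 N, with no visible effect.

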